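# Clear a pedalboard's flip-up deck and hold it open at 40 degrees

## Task

I need to get at the power supply under the flip-up deck of this guitar pedalboard. First take the two things lying loose on the deck, the wood block and the harmonica, and set them down, without dropping them, side by side on the floor of the wooden tray; then lift the deck by the round bar along its front edge to 40 degrees from closed, give or take 5, and finish holding it there by the bar, because it falls shut when let go. The pedals are fixed with tape only: don't press on them, never tip the deck past 50 degrees and don't let it drop, and leave the tambourine, the bottle and the metronome where they are.

Things in the scene. Friction and masses are not known exactly. Their poses are not given: they have to be found in the camera images.
- pedalboard: Low frame of the guitar pedalboard, 360 mm wide (own y), 270 mm deep (own x), fixed. Origin: centre of its underside on the work surface; own x points from the bar's side to the hinge side. The closed deck is level, its top 70 mm up: five 34 mm slats along y with 14 mm slots, 10 mm thick, from x = -0.096 to 0.130. Pedals stand from x = 0.018 back; the front half holds only the loose things.
- deck (a joint): Hinge of the deck, rad: 0 is closed (level), grows as the front edge with the bar goes up; 0.698 is 40 degrees, 0.873 is 50. No spring, catch or stay, hardly any friction: let go below about 65 degrees it falls shut. Its weight is about 5 N at the bar.
- deck_bar: Round steel bar along the deck's front edge, 16 mm diameter, 176 mm long (own y), swings with the deck. Origin: middle of its axis, 276 mm from the hinge axis; closed it is 65 mm up, at the pedalboard's x = -0.141. Own x points along the deck to the hinge. Arms 10 mm wide at 83 mm either side join it to the front slat; between them a 37 mm open gap. It can turn between the fingers.
- deck_hinge (a point): Middle of the deck's hinge axis: pedalboard's x = +0.135, y = 0, 65 mm above the work surface; the axis runs along the pedalboard's y.
- woodblock: Percussion wood block of brown hardwood with a long sound slot in one side, 45 mm (own x) by 120 mm (own y) by 40 mm high, about 140 g, lying loose and flat on the front half of the deck with its length roughly along the bar. Origin: centre of its underside.
- harmonica: Harmonica with steel cover plates on a dark wooden comb, 27 mm (own x) by 102 mm (own y) by 20 mm high, about 90 g, lying loose and flat on the front half of the deck with its length roughly along the bar. Origin: centre of its underside.
- tray: Open tray of light wood, fixed, 260 mm (own x) by 170 mm (own y) outside, walls 6 mm thick and 35 mm high, floor about 6 mm thick. Origin: centre of its underside on the work surface. It stands to the left or to the right of the pedalboard.
- echo_pedal: Wide green echo pedal on the deck's rear half, 108 by 235 mm, its knobs up to 50 mm above the deck; moves with the deck. Origin: centre of its underside.
- tuner_pedal: Narrow white tuner pedal beside it, 112 by 72 mm, its footswitch up to 50 mm above the deck; moves with the deck. Origin: centre of its underside.
- tambourine: Bystander: round dark wooden tambourine with brass jingles, 210 mm across (240 mm over the jingles), 45 mm high, lying flat on the side of the pedalboard away from the tray. Origin: centre of its underside.
- bottle: Bystander: brown glass bottle, 60 mm in diameter, 200 mm high, standing behind the pedalboard. Origin: centre of its underside.
- metronome: Bystander: dark wooden metronome tapering upwards, up to 92 mm across at the foot, 138 mm high, standing behind the pedalboard. Origin: centre of its underside.
Things that resemble listed ones, but are neither listed nor needed, are in the scene too. Of the things that look like the harmonica, the smaller one is meant. Of the things shaped like the woodblock, the wood one is meant.

How it is judged:
On the way, in this order (a step that is already met when the one before it is completed fails the run):
1. The wood block and the harmonica both lie in the tray, let go and at rest, and the deck is still closed (x of woodblock in the frame of tray between -0.115 and 0.115 m and y of woodblock in the frame of tray between -0.07 and 0.07 m and z of woodblock in the frame of tray between -0.002 and 0.032 m and contact force between each of woodblock, harmonica and the arm below 0.1 N and contact force between each of woodblock, harmonica and the fingers below 0.1 N and linear speed of each of woodblock, harmonica below 0.05 m/s and x of harmonica in the frame of tray between -0.115 and 0.115 m and y of harmonica in the frame of tray between -0.07 and 0.07 m and z of harmonica in the frame of tray between -0.002 and 0.032 m and value of joint deck below 0.1 rad), for 0.2 s.
2. The deck is held by its bar between 35 and 45 degrees (value of joint deck between 0.611 and 0.785 rad and contact force between deck_bar and the fingers above 1.5 N), for 0.3 s.
At the end, for the whole second after the job is handed in: The fingers still hold the bar (over 1.5 N), the deck stands still at 35 to 45 degrees, wood block and harmonica lie untouched on the tray's floor (undersides under 32 mm up, centres well inside the walls), and tambourine, bottle and metronome are within 20 mm of their starts (all of step 2 and velocity of joint deck between -0.05 and 0.05 rad/s and x of woodblock in the frame of tray between -0.115 and 0.115 m and y of woodblock in the frame of tray between -0.07 and 0.07 m and z of woodblock in the frame of tray between -0.002 and 0.032 m and contact force between each of woodblock, harmonica and the arm below 0.1 N and contact force between each of woodblock, harmonica and the fingers below 0.1 N and linear speed of each of woodblock, harmonica below 0.05 m/s and x of harmonica in the frame of tray between -0.115 and 0.115 m and y of harmonica in the frame of tray between -0.07 and 0.07 m and z of harmonica in the frame of tray between -0.002 and 0.032 m and distance of each of tambourine, bottle, metronome from where it was at the start of the episode below 0.02 m); the arm keeps its last pose, push and grip.
It fails at once if The deck is tipped past 50 degrees (value of joint deck above 0.873 rad).
It fails at once if The deck drops (falls faster than 1.2 rad/s) (velocity of joint deck below -1.2 rad/s).
It fails at once if A pedal is pressed with more than 10 N (contact force between any of echo_pedal, tuner_pedal and the arm above 10 N or contact force between any of echo_pedal, tuner_pedal and the fingers above 10 N).
It fails at once if The wood block or the harmonica is dropped (falls free faster than 1 m/s, some 50 mm) ((linear speed of woodblock above 1 m/s and contact force between woodblock and the fingers below 0.05 N) or (linear speed of harmonica above 1 m/s and contact force between harmonica and the fingers below 0.05 N)).
It fails at once if The tambourine, the bottle or the metronome is moved more than 20 mm (distance of any of tambourine, bottle, metronome from where it was at the start of the episode above 0.02 m).
It also fails if it takes over 72 s, if anything falls off the work surface, if the arm or the gripper's body presses on something with over 40 N, if the wrist force passes 120 N, or if a joint passes its speed limit or range.

## Robot

A 6-joint arm with a two-finger parallel gripper is mounted at the origin on the work surface. World frame = base frame: x ahead of the robot, y to its left, z up, the work surface at z = 0. Lengths are in m, angles in rad, forces in N, time in s.
With the tool pointing down it reaches from about 0.375 to 0.9 m from the base axis. Payload 3.1 kg.
Tool frame: the origin (TCP) lies where the fingers leave the gripper's body, on its centre line; the fingertips stand 70 mm ahead of it and the grasp point (between the pads) lies 51 mm ahead of it (robot.tip_reach is the distance from the TCP to the fingertips, in m); z points along the fingers, y is the line along which they close (so a half turn about z gives the same grasp; the last joint's range is limited). The gripper opens to 87 mm and grips with 3 to 60 N. Pads are 19 mm wide; open, the fingers measure 117 mm over their backs; the gripper's body (75 mm by 190 mm) begins 51 mm behind the grasp point.
Start: joints at [-1.425, 0.527, 1.433, -0, 1.181, -0.178], TCP at [0.199, -0.592, 0.292] pointing down, gripper open.
Joint ranges: [-3.08, 3.08], [-0.75, 2.2], [0.22, 2.44], [-1.43, 4.57], [0, 2.65], [-2.85, 2.85]. Speed limits (rad/s): [2.79, 2.79, 3.14, 3.14, 3.14, 3.14].

## Interface

Orientations are given as a unit quaternion [x, y, z, w].
In Python, from rig import robot gives the robot as it stands.
- The arm moves only by the tool carry_out, never from a script. Its argument "rows" is a list that holds one entry, the list of rows, each a list of 6 numbers: the shift along the tool's x, y, z in mm, then the turn, a rotation vector about the tool's x, y, z in units of 8 degrees (1.0 is 8 degrees). A call has 1 to 20 rows; each row is the pose to reach, as a shift and turn from the pose commanded when the call began, along the tool's axes at that moment; what a row does not reach only later rows make up. A row lasts 1/10 s, in which the tool goes at most 50 mm and 8.59 degrees, less where a joint would pass 70% of its speed; a pose out of reach is approached as far as the arm can. A call with a gripper value outside its range is refused whole. "fingers" is the opening, from 0 (shut) to 1 (fully open), set as the call begins (left out, the last holds). The fingers move at their own pace and stop on an object; "grip_force" is the grip in N (left out, the last holds). Time passes only in rows, so rows that repeat a pose let the fingers close. It gives the time, the measured TCP pose, the force and the opening at its end, in the units of the state.
- robot.get_obs(): the state, without advancing time (a new reading comes with each control period).
- robot.camera(name): name is "side" or "top"; returns a dict with "color" (420x560x3 uint8, red, green, blue), "depth" (420x560 float32, m along the optical axis (not along the pixel's ray), 0 where there is no reading), "K" (3x3 intrinsics, pixels), "camera_from_world" (4x4, takes a point from world to camera coordinates). Camera axes: x right, y down, z forward; pixel columns grow to the right and rows downward; lengths in m; the calibration is good to about 2 mm. A picture is of the moment at which its call begins.
- robot.hand_in(): hands the job in, once; it reports no verdict.
The state is a dict: "time": time; "q": joint angles; "joint_velocities": joint speeds; "joint_torque": joint torques, N m; "position": TCP position; "tool_rot": TCP orientation; "ft_force": force on the tool from outside, world axes, zero at the start; "moment": the same for the moment, N m; "grip_width": finger opening in m.
Only numpy, scipy, OpenCV 4.12 (cv2) and the standard library are available. Lean on these libraries where they do the work, as an engineer would, in place of code of your own. Each camera call takes 0.05 s, during which the arm holds its last target. There are 200 camera calls.

## Working session

There is one attempt and no reset: what is moved stays moved. The work goes in short steps, Python scripts to look and compute and a tool call to move; the robot and the scene stay as the last step left them, time stands still between calls to the robot, and variables do not carry over. Pictures are saved under pics/ and viewed, on a budget of 10 in all, crops included, one or two more only if the job needs it, and the job is handed in when it is done.

Besides the shell and the picture viewer there is one more tool, called after ">>>" as name(argument=value, ...), one argument or row to a line, values as JSON. carry_out: Moves the arm, as the interface text tells. Its arguments: {"type":"object","properties":{"rows":{"type":"array"},"fingers":{"type":"number"},"grip_force":{"type":"number"}},"required":["rows"]}

```bash
mkdir -p pics; ls; python3 - <<'E'
from rig import robot
import cv2,numpy as np
o=robot.get_obs(); print({k:np.round(v,3) for k,v in o.items()})
for n in("top","side"):
    c=robot.camera(n); np.savez(n+"0.npz",**c); cv2.imwrite(f"pics/{n}0.png",c["color"][:,:,::-1])
    print(n,c["K"].round(1).tolist(),np.linalg.inv(c["camera_from_world"]).round(3).tolist())
E
```

```text
pics
{'time': np.float64(0.0), 'q': array([-1.425,  0.528,  1.434, -0.   ,  1.181, -0.179]), 'joint_velocities': array([ 0.001, -0.003, -0.001,  0.001, -0.001, -0.001]), 'joint_torque': array([-1.0000e-03, -4.4004e+01, -1.7659e+01,  6.3000e-02,  5.8000e-02,
       -0.0000e+00]), 'position': array([ 0.199, -0.592,  0.291]), 'tool_rot': array([ 0.987,  0.162,  0.   , -0.001]), 'ft_force': array([ 0.182,  0.732, -0.406]), 'moment': array([ 0.009, -0.031, -0.026]), 'grip_width': np.float64(0.087)}
top [[469.3, 0.0, 277.9], [0.0, 469.3, 205.7], [0.0, 0.0, 1.0]] [[0.004, -0.997, 0.074, 0.46], [-1.0, -0.005, -0.008, 0.009], [0.008, -0.074, -0.997, 1.376], [0.0, 0.0, 0.0, 1.0]]
side [[421.2, 0.0, 278.0], [0.0, 421.2, 216.5], [0.0, 0.0, 1.0]] [[-0.991, -0.098, 0.09, 0.461], [-0.133, 0.757, -0.64, 0.699], [-0.005, -0.646, -0.763, 0.896], [0.0, 0.0, 0.0, 1.0]]
```

View pics/top0.png

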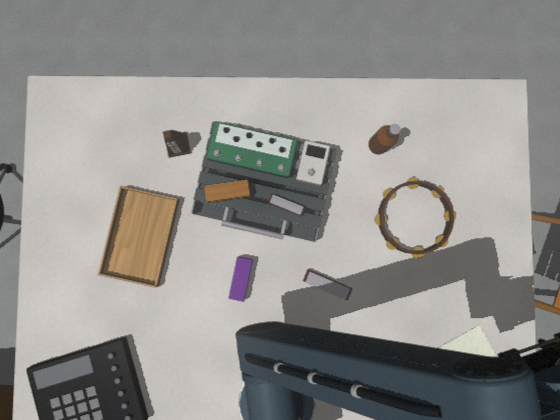

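View pics/side0.png

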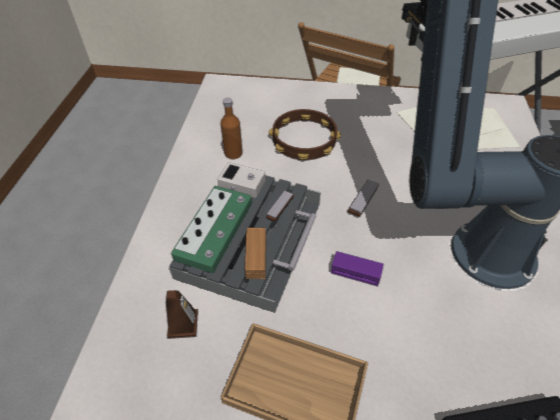

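Top image candidates. Block shape: brown at (228,190) on the deck, and purple at (241,278) on the table. The brown one is the wood block. Harmonica: (287,204) on the deck, and (328,285) on the table. The deck one looks smaller. I'll measure both and confirm in one crop.

```bash
cat > h.py <<'E'
import numpy as np,cv2
def load(n):
    return dict(np.load(n+".npz"))
def world(c):
    K=c["K"];h,w=c["depth"].shape;u,v=np.meshgrid(np.arange(w),np.arange(h));d=c["depth"]
    P=np.stack([(u-K[0,2])/K[0,0]*d,(v-K[1,2])/K[1,1]*d,d,np.ones_like(d)],-1)
    return (P@np.linalg.inv(c["camera_from_world"]).T)[...,:3]
def cast(c,uv,z):
    T=np.linalg.inv(c["camera_from_world"]);uv=np.atleast_2d(uv).astype(float)
    r=np.c_[uv,np.ones(len(uv))]@np.linalg.inv(c["K"]).T@T[:3,:3].T
    return T[:3,3]+r*((z-T[2,3])/r[:,2])[:,None]
def rect(P):
    (c,s,a)=cv2.minAreaRect((P[:,:2]*1000).astype(np.float32))
    if s[0]<s[1]: s=s[::-1];a+=90
    return np.round(c,1),np.round(s,1),round((a+90)%180-90,1)   # mm, long/short, angle of long axis
E
python3 - <<'E'
from h import *
c=load("top0");W=world(c);hsv=cv2.cvtColor(c["color"],cv2.COLOR_RGB2HSV)
def blob(m,seed):
    n,l=cv2.connectedComponents(m.astype(np.uint8));return l==l[seed[1],seed[0]]
Z=W[...,2]
print("z at",{p:round(float(Z[p[1],p[0]]),3) for p in[(228,190),(287,204),(328,284),(241,278),(142,236),(257,229),(300,216)]})
print("hsv",{p:hsv[p[1],p[0]].tolist() for p in[(228,190),(287,204),(328,284),(241,278),(142,236)]})
for n,s,zl,zh in[("wood",(228,190),.1,.125),("harm",(287,204),.08,.1),("harm2",(328,284),.012,.06),("bar",(257,229),.06,.08),("bar2",(257,232),.06,.08)]:
    m=blob((Z>zl)&(Z<zh),s) if n!="bar" else None
    if m is None: continue
    ys,xs=np.nonzero(m); z=np.median(Z[m])
    print(n,m.sum(),"z",z.round(4),rect(W[m]),"ray",rect(cast(c,np.c_[xs,ys],z)))
# tray: walls top
m=(Z>.025)&(Z<.045);m[:, 190:]=0;m[:180]=0;m[295:]=0
ys,xs=np.nonzero(m);print("tray",m.sum(),rect(W[m]))
a=cv2.resize(c["color"][110:310,180:360],(720,800),interpolation=cv2.INTER_CUBIC)[:,:,::-1]
cv2.imwrite("pics/crop0.png",cv2.resize(a,(540,600)))
E
```

```text
z at {(228, 190): 0.11, (287, 204): 0.092, (328, 284): 0.029, (241, 278): 0.036, (142, 236): 0.004, (257, 229): 0.078, (300, 216): 0.076}
hsv {(228, 190): [15, 137, 155], (287, 204): [132, 8, 159], (328, 284): [143, 11, 91], (241, 278): [138, 122, 142], (142, 236): [16, 112, 166]}
wood 743 z 0.1106 (array([595.8, 139.4]), array([120.5,  45.8]), -81.4) ray (array([595. , 138.7]), array([119.7,  45.8]), -81.5)
harm 365 z 0.0897 (array([559.2, -22.7]), array([101.6,  27.5]), 68.3) ray (array([558.9, -22.6]), array([101.1,  27.7]), 68.4)
harm2 644 z 0.0268 (array([ 336.2, -143.4]), array([139.8,  37.3]), 66.8) ray (array([ 336.8, -142.1]), array([139.2,  37.5]), 66.9)
bar2 3517 z 0.0707 (array([576.4,  52.7]), array([361.2, 189.7]), 77.0) ray (array([575.6,  52.2]), array([359.8, 188.3]), 77.1)
tray 798 (array([471.6, 398.1]), array([260.2, 172.1]), -12.3)
```

View pics/crop0.png

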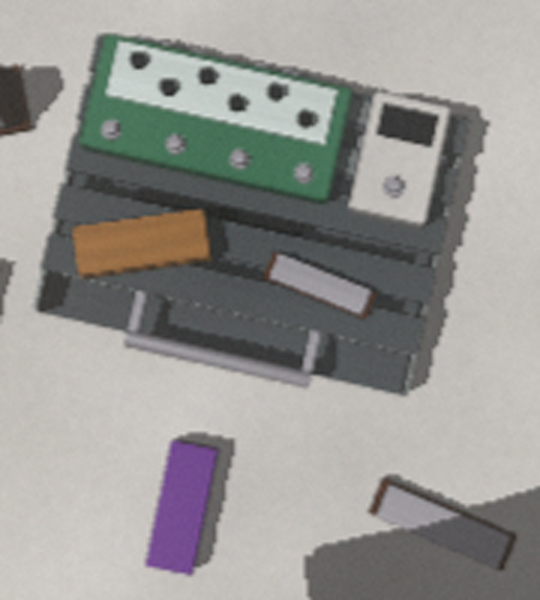

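The crop confirms it. Brown wood block at crop (141,242), measured 120x46 mm. The small harmonica at crop (319,284) measures 101x27.5 mm. The one at crop (443,523) is 140x37 mm, so it's the decoy, and the purple block is also a decoy. The next step is the bar, the board frame and the gap, plus a goal-to-rows helper.

```bash
cat >> h.py <<'E'
from scipy.spatial.transform import Rotation as R
from rig import robot
def goal(xyz_mm,yaw):
    "shift mm / turn units(8deg) in current tool axes, for a tool pointing down with tool-x at yaw deg"
    o=robot.get_obs();T=R.from_quat(o["tool_rot"]);G=R.from_matrix(np.c_[[np.cos(np.radians(yaw)),np.sin(np.radians(yaw)),0],[np.sin(np.radians(yaw)),-np.cos(np.radians(yaw)),0],[0,0,-1]])
    s=T.inv().apply(np.array(xyz_mm)-o["position"]*1000);t=np.degrees((T.inv()*G).as_rotvec())/8
    print("shift",s.round(1),"turn",t.round(3),"|s|",np.linalg.norm(s).round(0),"t",round(float(o["time"]),2),"F",o["ft_force"].round(1),"grip",round(float(o["grip_width"]),4),"pos",(o["position"]*1000).round(1))
E
python3 - <<'E'
from h import *
c=load("top0");W=world(c);Z=W[...,2]
a=np.radians(-12.9);ex=np.array([np.cos(a),np.sin(a)]);ey=np.array([-ex[1],ex[0]])
B=np.stack([W[...,:2]@ex,W[...,:2]@ey],-1)*1000
p=B[224,230];q=B[235,275];print("bar px board coords",p,q)
b0=B[228,252]; print(b0)
mid=B[229,253]
for yo in(-40,-20,0,20,40):   # profile of height along board x across the bar
    m=(np.abs(B[...,1]-mid[1]-yo)<3)&(np.abs(B[...,0]-mid[0]-10)<110)
    i=np.argsort(B[m][:,0]);print(yo,[(int(x),int(z*1000)) for x,z in zip(B[m][i,0],Z[m][i])][::6])
m=(Z>.066)&(Z<.08)&(np.abs(B[...,0]-mid[0])<14)&(np.abs(B[...,1]-mid[1])<110)
print("bar",m.sum(),rect(W[m]),np.percentile(B[m],[2,50,98],axis=0).round(1))
for n,(x,y) in dict(wood=(595.5,139),harm=(559,-22.7)).items(): print(n,np.array([x,y])@ex,np.array([x,y])@ey)
hsv=cv2.cvtColor(c["color"],cv2.COLOR_RGB2HSV);g=(abs(hsv[...,0].astype(int)-70)<15)&(hsv[...,1]>90)
print("green front x",np.percentile(B[g],[1,5,50,99],axis=0).round(0).tolist())
goal([595.5,139,240],98.5)
E
```

```text
bar px board coords [463.06085005 240.66854503] [461.74211639 112.06479896]
[466.13183994 178.54785331]
-40 [(364, 2), (371, 1), (379, 0), (388, 0), (397, 0), (405, 5), (414, 2), (424, 3), (432, 0), (439, -1), (448, 0), (456, 68), (464, 75), (474, 10), (483, 8), (492, 15), (499, 18), (507, 12), (513, 73), (521, 66), (528, 71), (536, 70), (543, 87), (549, 92), (557, 93), (566, 88), (574, 74), (582, 67)]
-20 [(365, 2), (372, 2), (381, 0), (389, -4), (398, 0), (407, 2), (415, -4), (422, -1), (431, -2), (439, 1), (449, 3), (457, 70), (465, 69), (473, 10), (482, 17), (491, 12), (499, 8), (508, 63), (514, 73), (522, 70), (529, 66), (537, 71), (548, 13), (558, 67), (566, 72), (575, 72), (583, 71)]
0 [(366, 44), (372, 40), (380, 40), (388, 2), (396, 3), (403, 0), (412, 3), (420, 0), (429, 2), (438, 3), (445, 4), (453, 2), (461, 71), (469, 71), (480, 16), (488, 9), (498, 6), (507, 11), (512, 70), (518, 73), (526, 69), (535, 70), (541, 74), (554, 19), (558, 71), (567, 68), (575, 73), (583, 74)]
20 [(364, 41), (372, 44), (379, 40), (387, 3), (395, 0), (403, -1), (412, 0), (422, 4), (430, -2), (
[... 226 characters left out ...]
-1), (385, -1), (393, -2), (402, 1), (411, 0), (419, 10), (426, 0), (438, 1), (445, 4), (453, 1), (460, 73), (469, 71), (480, 12), (488, 10), (497, 11), (506, 15), (509, 23), (518, 66), (526, 71), (534, 65), (540, 73), (547, 112), (551, 13), (556, 107), (564, 114), (571, 110), (577, 96), (583, 74)]
bar 358 (array([494.7,  70.1]), array([175.4,  22.3]), 77.1) [[456.2  93.3]
 [463.8 179.4]
 [474.4 264.1]]
wood 549.4385250153503 268.43725007710134
harm 549.9592851863416 102.66973574198109
green front x [[321.0, -493.0], [626.0, 116.0], [651.0, 219.0], [713.0, 340.0]]
shift [ 608.6 -566.1   52.7] turn [-0.01  -0.011 -9.987] |s| 833.0 t 0.1 F [-0.8  0.1 -0.1] grip 0.087 pos [ 199.4 -591.8  291.4]
```

>>> carry_out(
  rows=[
    [[609, -566, 30, 0, 0, -10], [609, -566, 30, 0, 0, -10], [609, -566, 30, 0, 0, -10], [609, -566, 30, 0, 0, -10], [609, -566, 30, 0, 0, -10], [609, -566, 30, 0, 0, -10], [609, -566, 30, 0, 0, -10], [609, -566, 30, 0, 0, -10], [609, -566, 30, 0, 0, -10], [609, -566, 30, 0, 0, -10], [609, -566, 30, 0, 0, -10], [609, -566, 30, 0, 0, -10], [609, -566, 30, 0, 0, -10], [609, -566, 30, 0, 0, -10], [609, -566, 30, 0, 0, -10], [609, -566, 30, 0, 0, -10], [609, -566, 30, 0, 0, -10], [609, -566, 30, 0, 0, -10], [609, -566, 30, 0, 0, -10], [609, -566, 30, 0, 0, -10]],
  ],
  fingers=0.8,
  grip_force=25,
)

```text
time: 2.1
position: [0.5952, 0.1375, 0.2618]
tool_rot: [0.652, 0.758, -0.001, -0.001]
ft_force: [-0.7, -0.1, 0.0]
grip_width: 0.0695
```

```bash
python3 -c "
from h import *
goal([595.5,139,146],98.5)"
```

```text
shift [  1.4   0.8 115.8] turn [-0.013  0.002  0.009] |s| 116.0 t 2.1 F [-0.7 -0.1  0. ] grip 0.0695 pos [595.2 137.5 261.8]
```

>>> carry_out(
  rows=[
    [[1, 1, 30, 0, 0, 0], [1, 1, 60, 0, 0, 0], [1, 1, 85, 0, 0, 0], [1, 1, 105, 0, 0, 0], [1, 1, 115, 0, 0, 0], [1, 1, 115, 0, 0, 0], [1, 1, 115, 0, 0, 0]],
  ],
)

```text
time: 2.8
position: [0.5973, 0.1389, 0.148]
tool_rot: [0.652, 0.758, 0.0, 0.0]
ft_force: [-0.3, 0.1, -0.3]
grip_width: 0.0694
```

>>> carry_out(
  rows=[
    [[0, 0, 0, 0, 0, 0], [0, 0, 0, 0, 0, 0], [0, 0, 0, 0, 0, 0], [0, 0, 0, 0, 0, 0], [0, 0, 0, 0, 0, 0], [0, 0, 0, 0, 0, 0], [0, 0, 0, 0, 0, 0]],
  ],
  fingers=0.2,
  grip_force=25,
)

```text
time: 3.5
position: [0.5965, 0.1397, 0.1477]
tool_rot: [0.652, 0.758, -0.0, -0.0]
ft_force: [-2.4, -0.4, 5.5]
grip_width: 0.0448
```

>>> carry_out(
  rows=[
    [[0, 0, -10, 0, 0, 0], [0, 0, -25, 0, 0, 0], [0, 0, -45, 0, 0, 0], [0, 0, -70, 0, 0, 0], [0, 0, -95, 0, 0, 0], [0, 0, -100, 0, 0, 0], [0, 0, -100, 0, 0, 0]],
  ],
)

```text
time: 4.2
position: [0.5975, 0.1397, 0.2487]
tool_rot: [0.652, 0.758, 0.001, 0.001]
ft_force: [-0.6, 0.7, -2.1]
grip_width: 0.0448
```

```bash
python3 -c "
from h import *
a=np.radians(-12.3);t=np.array([471.6,398.1]);u=np.array([np.cos(a),np.sin(a)])
for s in(60,-60):
  p=t+s*u;print(s,p.round(1));goal([*p,200],77.7)"
```

```text
60 [530.2 385.3]
shift [253.  -29.9  48.5] turn [ 2.400e-02 -2.000e-03  2.614e+00] |s| 259.0 t 4.2 F [-0.6  0.7 -2.1] grip 0.0448 pos [597.5 139.7 248.7]
-60 [413.  410.9]
shift [ 295.8 -142.    48.1] turn [ 2.400e-02 -2.000e-03  2.614e+00] |s| 332.0 t 4.2 F [-0.6  0.7 -2.1] grip 0.0448 pos [597.5 139.7 248.7]
```

>>> carry_out(
  rows=[
    [[30, -4, 0, 0, 0, 0.5], [70, -9, 0, 0, 0, 1], [115, -14, 0, 0, 0, 1.6], [160, -19, 0, 0, 0, 2.2], [205, -25, 5, 0, 0, 2.6], [235, -28, 30, 0, 0, 2.6], [253, -30, 60, 0, 0, 2.6], [253, -30, 90, 0, 0, 2.6], [253, -30, 120, 0, 0, 2.6], [253, -30, 140, 0, 0, 2.6], [253, -30, 145, 0, 0, 2.6], [253, -30, 145, 0, 0, 2.6], [253, -30, 145, 0, 0, 2.6]],
  ],
)

```text
time: 5.5
position: [0.5298, 0.3854, 0.1027]
tool_rot: [0.778, 0.628, 0.001, 0.0]
ft_force: [0.1, 0.4, -1.2]
grip_width: 0.0449
```

```bash
python3 -c "
from h import *
goal([530.2,385.3,84.5],77.7)"
```

```text
shift [-0.   0.4 18.2] turn [ 0.006 -0.005  0.012] |s| 18.0 t 5.5 F [ 0.1  0.4 -1.2] grip 0.0449 pos [529.8 385.4 102.7]
```

>>> carry_out(
  rows=[
    [[0, 0, 6, 0, 0, 0], [0, 0, 12, 0, 0, 0], [0, 0, 16, 0, 0, 0], [0, 0, 18, 0, 0, 0], [0, 0, 19, 0, 0, 0], [0, 0, 19, 0, 0, 0], [0, 0, 19, 0, 0, 0]],
  ],
)

```text
time: 6.2
position: [0.5292, 0.3851, 0.0837]
tool_rot: [0.778, 0.628, -0.0, -0.0]
ft_force: [-1.5, -1.0, 3.3]
grip_width: 0.0447
```

>>> carry_out(
  rows=[
    [[0, 0, 0, 0, 0, 0], [0, 0, 0, 0, 0, 0], [0, 0, 0, 0, 0, 0], [0, 0, 0, 0, 0, 0], [0, 0, -20, 0, 0, 0], [0, 0, -50, 0, 0, 0], [0, 0, -90, 0, 0, 0], [0, 0, -130, 0, 0, 0], [0, 0, -165, 0, 0, 0], [0, 0, -165, 0, 0, 0]],
  ],
  fingers=0.72,
)

```text
time: 7.2
position: [0.5321, 0.3868, 0.2546]
tool_rot: [0.778, 0.628, 0.006, 0.001]
ft_force: [0.3, -0.1, 0.3]
grip_width: 0.0629
```

```bash
python3 - <<'E'
from h import *
goal([559,-22.7,230],68.4)
E
```

```text
shift [-394.8  112.4   22.5] turn [ 0.066 -0.063  1.177] |s| 411.0 t 7.2 F [ 0.3 -0.1  0.3] grip 0.0629 pos [532.1 386.8 254.6]
```

>>> carry_out(
  rows=[
    [[-395, 112, 10, 0, 0, 1.2], [-395, 112, 10, 0, 0, 1.2], [-395, 112, 10, 0, 0, 1.2], [-395, 112, 10, 0, 0, 1.2], [-395, 112, 10, 0, 0, 1.2], [-395, 112, 10, 0, 0, 1.2], [-395, 112, 10, 0, 0, 1.2], [-395, 112, 10, 0, 0, 1.2], [-395, 112, 10, 0, 0, 1.2], [-395, 112, 10, 0, 0, 1.2], [-395, 112, 10, 0, 0, 1.2], [-395, 112, 10, 0, 0, 1.2]],
  ],
  fingers=0.6,
)

```text
time: 8.4
position: [0.5549, -0.0226, 0.2379]
tool_rot: [0.827, 0.562, -0.0, -0.001]
ft_force: [0.0, -0.5, -0.6]
grip_width: 0.0522
```

```bash
python3 - <<'E'
from h import *
c=robot.camera("side");np.savez("side1.npz",**c);cv2.imwrite("pics/side1.png",c["color"][:,:,::-1])
goal([559,-22.7,144],68.4)
E
```

```text
shift [ 1.3  3.8 94.1] turn [-0.006 -0.002 -0.005] |s| 94.0 t 8.45 F [0.4 0.6 0.2] grip 0.0524 pos [555.  -22.5 238.1]
```

View pics/side1.png

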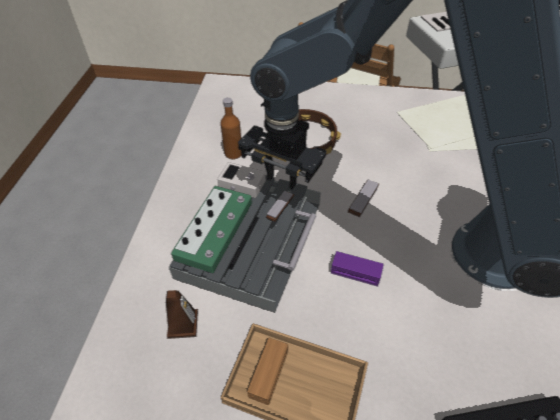

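The wood block lies flat at the hinge-side end of the tray, around (268,370). The harmonica is untouched at (277,208), under the fingers.

>>> carry_out(
  rows=[
    [[1, 4, 30, 0, 0, 0], [1, 4, 60, 0, 0, 0], [1, 4, 80, 0, 0, 0], [1, 4, 90, 0, 0, 0], [1, 4, 94, 0, 0, 0], [1, 4, 94, 0, 0, 0], [1, 4, 94, 0, 0, 0]],
  ],
)

```text
time: 9.15
position: [0.5601, -0.0249, 0.1452]
tool_rot: [0.828, 0.561, 0.001, 0.001]
ft_force: [-1.1, 0.3, 0.5]
grip_width: 0.0523
```

>>> carry_out(
  rows=[
    [[0, 0, 0, 0, 0, 0], [0, 0, 0, 0, 0, 0], [0, 0, 0, 0, 0, 0], [0, 0, 0, 0, 0, 0], [0, 0, 0, 0, 0, 0], [0, 0, 0, 0, 0, 0], [0, 0, 0, 0, 0, 0]],
  ],
  fingers=0.1,
  grip_force=25,
)

```text
time: 9.85
position: [0.5594, -0.0251, 0.1445]
tool_rot: [0.828, 0.561, -0.0, -0.0]
ft_force: [-1.7, 0.2, 3.1]
grip_width: 0.0263
```

>>> carry_out(
  rows=[
    [[0, 0, -10, 0, 0, 0], [0, 0, -25, 0, 0, 0], [0, 0, -45, 0, 0, 0], [0, 0, -70, 0, 0, 0], [0, 0, -95, 0, 0, 0], [0, 0, -100, 0, 0, 0], [0, 0, -100, 0, 0, 0]],
  ],
)

```text
time: 10.55
position: [0.5598, -0.0251, 0.2451]
tool_rot: [0.828, 0.561, 0.001, 0.001]
ft_force: [-0.2, -0.0, -1.3]
grip_width: 0.0266
```

```bash
python3 -c "
from h import *
goal([413,410.9,200],77.7)"
```

```text
shift [ 350.3 -298.3   44.5] turn [ 1.700e-02 -1.000e-03 -1.186e+00] |s| 462.0 t 10.55 F [-0.2 -0.  -1.3] grip 0.0266 pos [559.8 -25.1 245.1]
```

>>> carry_out(
  rows=[
    [[25, -21, 0, 0, 0, -0.2], [55, -47, 0, 0, 0, -0.4], [88, -75, 0, 0, 0, -0.6], [120, -102, 0, 0, 0, -0.8], [152, -129, 0, 0, 0, -1], [184, -156, 0, 0, 0, -1.2], [216, -184, 0, 0, 0, -1.2], [248, -211, 0, 0, 0, -1.2], [280, -238, 0, 0, 0, -1.2], [312, -265, 5, 0, 0, -1.2], [338, -287, 20, 0, 0, -1.2], [350, -298, 45, 0, 0, -1.2], [350, -298, 75, 0, 0, -1.2], [350, -298, 105, 0, 0, -1.2], [350, -298, 130, 0, 0, -1.2], [350, -298, 142, 0, 0, -1.2], [350, -298, 145, 0, 0, -1.2], [350, -298, 145, 0, 0, -1.2], [350, -298, 145, 0, 0, -1.2]],
  ],
)

```text
time: 12.45
position: [0.4133, 0.4109, 0.1002]
tool_rot: [0.778, 0.628, 0.001, 0.0]
ft_force: [-0.6, -0.2, -0.6]
grip_width: 0.0265
```

```bash
python3 -c "
from h import *
goal([413,410.9,80.5],77.7)"
```

```text
shift [-0.1 -0.3 19.7] turn [ 0.01  -0.01   0.013] |s| 20.0 t 12.45 F [-0.6 -0.2 -0.6] grip 0.0265 pos [413.3 410.9 100.2]
```

>>> carry_out(
  rows=[
    [[0, 0, 6, 0, 0, 0], [0, 0, 12, 0, 0, 0], [0, 0, 16, 0, 0, 0], [0, 0, 18, 0, 0, 0], [0, 0, 20, 0, 0, 0], [0, 0, 20, 0, 0, 0], [0, 0, 20, 0, 0, 0]],
  ],
)

```text
time: 13.15
position: [0.4125, 0.4104, 0.0805]
tool_rot: [0.778, 0.628, -0.0, 0.0]
ft_force: [-1.0, -1.5, 7.7]
grip_width: 0.0265
```

>>> carry_out(
  rows=[
    [[0, 0, 0, 0, 0, 0], [0, 0, 0, 0, 0, 0], [0, 0, 0, 0, 0, 0], [0, 0, 0, 0, 0, 0], [0, 0, -20, 0, 0, 0], [0, 0, -50, 0, 0, 0], [0, 0, -90, 0, 0, 0], [0, 0, -130, 0, 0, 0], [0, 0, -155, 0, 0, 0], [0, 0, -160, 0, 0, 0], [0, 0, -160, 0, 0, 0]],
  ],
  fingers=0.5,
)

```text
time: 14.25
position: [0.4128, 0.4106, 0.2397]
tool_rot: [0.778, 0.628, 0.001, 0.0]
ft_force: [-0.2, 0.2, 0.1]
grip_width: 0.0435
```

```bash
python3 - <<'E'
from h import *
a=np.radians(-12.9);ex=np.array([np.cos(a),np.sin(a)]);ey=np.array([-ex[1],ex[0]])
p=464*ex+179*ey;print(p);goal([*p,200],77.1)
E
```

```text
[492.25096487  70.89419993]
shift [-315.4  149.4   39.5] turn [ 0.007 -0.007  0.089] |s| 351.0 t 14.25 F [-0.2  0.2  0.1] grip 0.0435 pos [412.8 410.6 239.7]
```

>>> carry_out(
  rows=[
    [[-315, 149, 15, 0, 0, 0.1], [-315, 149, 15, 0, 0, 0.1], [-315, 149, 15, 0, 0, 0.1], [-315, 149, 15, 0, 0, 0.1], [-315, 149, 15, 0, 0, 0.1], [-315, 149, 15, 0, 0, 0.1], [-315, 149, 15, 0, 0, 0.1], [-315, 149, 15, 0, 0, 0.1], [-315, 149, 60, 0, 0, 0.1], [-315, 149, 80, 0, 0, 0.1], [-315, 149, 80, 0, 0, 0.1], [-315, 149, 80, 0, 0, 0.1]],
  ],
  fingers=0.43,
)

```text
time: 15.45
position: [0.4909, 0.0718, 0.1582]
tool_rot: [0.782, 0.623, -0.001, -0.001]
ft_force: [1.0, -0.5, 0.3]
grip_width: 0.0376
```

```bash
python3 - <<'E'
from h import *
c=robot.camera("side");np.savez("side2.npz",**c);cv2.imwrite("pics/side2.png",cv2.resize(c["color"][170:420,160:400],(576,600),interpolation=cv2.INTER_CUBIC)[:,:,::-1])
goal([492.2,70.9,116],77.1)
# bar seen from the side: projected tool centre line / bar points
T=c["camera_from_world"];K=c["K"]
a=np.radians(-12.9);ex=np.array([np.cos(a),np.sin(a),0]);ey=np.array([-ex[1],ex[0],0])
for y in(95,263):
    p=464*ex+179*0+y*ey+[0,0,65];q=T@[*(p/1000),1];print("bar end px",(K@q[:3]/q[2])[:2].round(1))
E
```

```text
shift [-0.8  0.7 43.1] turn [-0.005  0.    -0.006] |s| 43.0 t 15.5 F [ 0.4  0.  -0.3] grip 0.0375 pos [491.7  71.8 159.1]
bar end px [311.5 215.7]
bar end px [289.8 266.9]
```

View pics/side2.png

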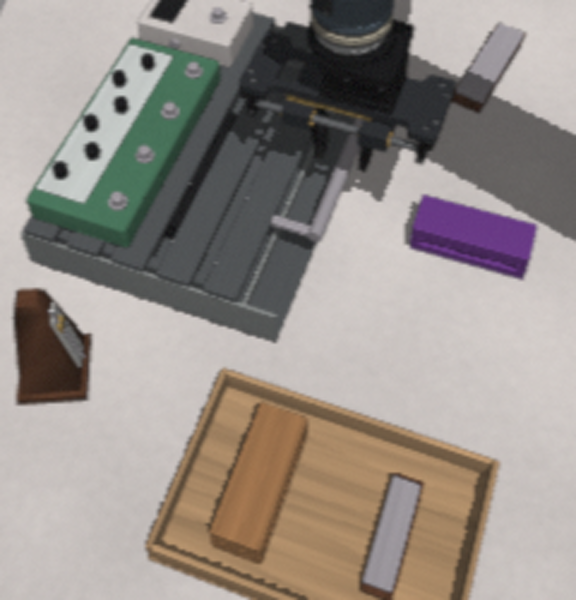

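Both objects lie flat, side by side in the tray, at crop (260,480) and (392,535). The predicted bar end, crop (311,232), agrees with the picture and the fingers straddle the bar. I'll descend and grip.

>>> carry_out(
  rows=[
    [[-1, 0, 12, 0, 0, 0], [-1, 1, 24, 0, 0, 0], [-1, 1, 34, 0, 0, 0], [-1, 1, 41, 0, 0, 0], [-1, 1, 43, 0, 0, 0], [-1, 1, 43, 0, 0, 0]],
  ],
)

```text
time: 16.1
position: [0.4923, 0.07, 0.1158]
tool_rot: [0.783, 0.623, -0.0, -0.0]
ft_force: [-0.0, -0.4, -0.5]
grip_width: 0.0374
```

>>> carry_out(
  rows=[
    [[0, 0, 0, 0, 0, 0], [0, 0, 0, 0, 0, 0], [0, 0, 0, 0, 0, 0], [0, 0, 0, 0, 0, 0], [0, 0, 0, 0, 0, 0], [0, 0, 0, 0, 0, 0], [0, 0, 0, 0, 0, 0], [0, 0, 0, 0, 0, 0]],
  ],
  fingers=0.0,
  grip_force=30,
)

```text
time: 16.9
position: [0.4908, 0.0704, 0.1164]
tool_rot: [0.783, 0.623, -0.001, -0.001]
ft_force: [-5.2, 2.3, 6.0]
grip_width: 0.0155
```

```bash
python3 - <<'E'
from h import *
goal([492.2,70.9,116],77.1)
# arc: tool y shift and z shift per deck angle
o=robot.get_obs();T=R.from_quat(o["tool_rot"]);a=np.radians(-12.9);ex=np.array([np.cos(a),np.sin(a),0])
for d in range(2,42,2):
    r=np.radians(d);s=T.inv().apply(276*(1-np.cos(r))*ex+[0,0,276*np.sin(r)]);print(d,s.round(1).tolist())
E
```

```text
shift [0.8 1.2 0.4] turn [-0.027  0.002 -0.01 ] |s| 2.0 t 16.9 F [-5.2  2.3  6. ] grip 0.0155 pos [490.8  70.4 116.4]
2 [-0.0, 0.1, -9.6]
4 [-0.0, 0.6, -19.3]
6 [-0.0, 1.4, -28.9]
8 [-0.0, 2.5, -38.4]
10 [-0.0, 4.0, -47.9]
12 [-0.0, 5.8, -57.4]
14 [-0.0, 7.9, -66.8]
16 [-0.0, 10.4, -76.1]
18 [-0.0, 13.2, -85.3]
20 [-0.0, 16.3, -94.5]
22 [-0.0, 19.7, -103.5]
24 [-0.0, 23.4, -112.3]
26 [-0.0, 27.5, -121.1]
28 [0.0, 31.8, -129.7]
30 [0.0, 36.5, -138.1]
32 [0.0, 41.4, -146.4]
34 [0.0, 46.6, -154.5]
36 [0.0, 52.1, -162.4]
38 [0.0, 57.9, -170.1]
40 [0.0, 63.9, -177.6]
```

>>> carry_out(
  rows=[
    [[0, -1, -3, 0, 0, 0], [0, -1, -10, 0, 0, 0], [0, 0, -19, 0, 0, 0], [0, 0, -29, 0, 0, 0], [0, 1, -38, 0, 0, 0], [0, 3, -48, 0, 0, 0], [0, 5, -57, 0, 0, 0], [0, 7, -67, 0, 0, 0], [0, 9, -76, 0, 0, 0], [0, 12, -85, 0, 0, 0], [0, 15, -94, 0, 0, 0], [0, 15, -94, 0, 0, 0]],
  ],
)

```text
time: 18.1
position: [0.5063, 0.0668, 0.2115]
tool_rot: [0.783, 0.623, -0.001, -0.001]
ft_force: [-5.4, 2.8, -3.6]
grip_width: 0.0148
```

```bash
cat > ang.py <<'E'
from h import *
import sys
n=sys.argv[1]
c=robot.camera("side");np.savez(n+".npz",**c);cv2.imwrite(f"pics/{n}.png",c["color"][:,:,::-1])
o=robot.get_obs();goal([492.2,70.9,116],77.1)
W=world(c)*1000;a=np.radians(-12.9);ex=np.array([np.cos(a),np.sin(a)]);ey=np.array([-ex[1],ex[0]])
hx=464+276;g=o["position"]*1000-np.array([0,0,51])
print("angle from TCP",np.degrees(np.arctan2(g[2]-65,hx-g[:2]@ex)),"radius",np.hypot(g[2]-65,hx-g[:2]@ex))
# front slats on the tray side, seen by depth: fit z against distance to hinge
X=W[...,:2]@ex;Y=W[...,:2]@ey;r=hx-X;gz=W[...,2]-65
rad=np.hypot(r,gz);th=np.degrees(np.arctan2(gz,r));m=(Y>290)&(Y<350)&(rad>150)&(rad<228)&(gz>15)
print("slats",m.sum(),"angle",np.percentile(th[m]-np.degrees(5/rad[m]),[25,50,75]).round(1) if m.any() else None)
E
python3 ang.py side3
```

```text
shift [  0.8 -14.3  95.1] turn [-0.015  0.    -0.012] |s| 96.0 t 18.15 F [-5.5  3.1 -4.2] grip 0.015 pos [506.2  66.9 211.1]
angle from TCP 19.985714855549027 radius 278.28068733850074
slats 602 angle [18.8 19.  19.3]
```

Deck at 19–20° and held. Continuing to 40°.

>>> carry_out(
  rows=[
    [[0, 2, -9, 0, 0, 0], [0, 6, -18, 0, 0, 0], [0, 10, -27, 0, 0, 0], [0, 14, -35, 0, 0, 0], [0, 19, -44, 0, 0, 0], [0, 24, -52, 0, 0, 0], [0, 29, -60, 0, 0, 0], [0, 35, -68, 0, 0, 0], [0, 41, -76, 0, 0, 0], [0, 45, -81, 0, 0, 0], [0, 47, -84, 0, 0, 0], [0, 47, -84, 0, 0, 0], [0, 47, -84, 0, 0, 0], [0, 47, -84, 0, 0, 0], [0, 47, -84, 0, 0, 0]],
  ],
)

```text
time: 19.65
position: [0.5513, 0.0567, 0.2959]
tool_rot: [0.783, 0.623, -0.001, -0.002]
ft_force: [-8.8, 4.1, 1.5]
grip_width: 0.0153
```

```bash
python3 ang.py side4
```

```text
shift [  0.4 -60.1 180.1] turn [-0.027 -0.004 -0.011] |s| 190.0 t 19.7 F [-9.4  3.4  2. ] grip 0.0151 pos [551.3  56.8 295.9]
angle from TCP 39.88025426218387 radius 280.5000067182294
slats 421 angle [38.2 38.5 38.6]
```

View pics/side4.png

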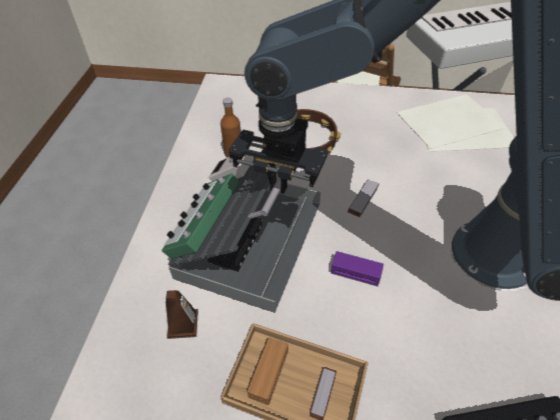

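The deck stands at about 38.5–40°, held by the bar at around (270,200). The tray objects, bottle, tambourine and metronome look unmoved. I'll hold for a second to confirm it is steady.

>>> carry_out(
  rows=[
    [[0, 0, 0, 0, 0, 0], [0, 0, 0, 0, 0, 0], [0, 0, 0, 0, 0, 0], [0, 0, 0, 0, 0, 0], [0, 0, 0, 0, 0, 0], [0, 0, 0, 0, 0, 0], [0, 0, 0, 0, 0, 0], [0, 0, 0, 0, 0, 0], [0, 0, 0, 0, 0, 0], [0, 0, 0, 0, 0, 0]],
  ],
)

```text
time: 20.7
position: [0.5513, 0.0567, 0.2958]
tool_rot: [0.783, 0.623, -0.001, -0.002]
ft_force: [-8.6, 2.9, 1.6]
grip_width: 0.0152
```

```bash
python3 ang.py side5 && python3 - <<'E'
from h import *
a,b=load("side0"),load("side5");Za,Zb=world(a)[...,2],world(b)[...,2]
for n,(u,v) in dict(bottle=(231,135),metronome=(180,312)).items():
    s=np.s_[v-25:v+25,u-22:u+22];print(n,"median colour diff",np.median(np.abs(a["color"][s].astype(int)-b["color"][s])))
E
python3 -c "from rig import robot;robot.hand_in()"
```

```text
shift [  0.4 -60.1 180.1] turn [-0.028 -0.004 -0.011] |s| 190.0 t 20.75 F [-8.9  3.8  2.2] grip 0.0154 pos [551.3  56.7 295.8]
angle from TCP 39.877267881198655 radius 280.5063293396315
slats 418 angle [38.2 38.4 38.6]
bottle median colour diff 10.0
metronome median colour diff 6.0
the job is handed in; nothing more can be done
```

The wood block and the small harmonica are lying flat, side by side, on the tray floor. The deck is up and held by its bar at about 40 degrees, and I handed the job in at about 20.8 s.

- **Deck angle:** the last two estimates differ slightly, 39.9° from the gripper position and 38.4° from the slats in the depth image. Both are within 35–45°.
- **Hold:** the gripper pose did not change over a 1 s hold. The fingers are closed on the bar with the grip set to 30 N. A sideways force of about 9 N remained at the wrist; I left it, as nothing was moving.
- **Bystanders:** the bottle, metronome and tambourine looked unmoved in the last side picture I viewed. My only numeric check was a rough colour comparison of the bottle and metronome. It gave small but non-zero differences (10 and 6 out of 255), and I did not measure their positions again. I did not check the tambourine numerically, because the arm partly hides it.

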